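# Vent the water filter and take its cap off

## Task

The cartridge in the worktop water filter is due for changing: pull the vent knob on the front of the filter fully out to let the pressure off, push it fully home again, and only then unscrew the tall ribbed cap from its canister. Nobody remembers whether this cap has a right-hand or a left-hand thread, so try it both ways, then lift it off and finish with the gripper still holding it in the air, about ten centimetres above the canister. Leave everything else on the worktop where it is.

Things in the scene. Friction and masses are not known exactly. Their poses are not given: they have to be found in the camera images.
- filter: Twin water filter, fixed. Origin: centre of its underside; x to its back, y to its left. Plinth 140 x 220 x 18 mm; two white canisters, diameter 92 mm, at x = 0, y = +55 and -55 mm, necks of diameter 72 mm up to 130 mm. The +y one wears the tall ribbed cap; the other is sealed by a flat 6 mm disc. In front between them: valve block, 50 mm wide, 122 mm high, face at x = -85 mm.
- seat (a point): Centre of the +y canister's rim, 130 mm up, where the cap's flange rests. Its quick thread, unseen, is right-hand (loosens counterclockwise from above) or left-hand (loosens clockwise). The wrong way the cap stops dead within 5 degrees and the fingers slip round it. The right way it turns easily, can rise up to 5 mm, lifts off between 62 and 82 degrees, and meets an end stop at 86.
- cap: Tall ribbed grey cap, loose, about 110 g. Origin: on its axis at the underside of its flange; z up. Flange diameter 62 mm, 6 mm thick; above it the round grip, diameter 50 mm, 6 to 42 mm above the origin; white pointer ridge on top along its +x (near the filter's x when seated). Plug below: diameter 26 mm, 27 mm deep, two lugs 42 mm across. Cannot be pulled off unturned.
- vent_knob (a joint): Travel of the vent knob in m: 0 fully home, 0.030 fully out; it moves along the filter's -x. Over-centre detents hold it home and out: it takes about 7 N to start it from either end, less towards the middle, and beyond the middle it is drawn on to the other end.
- knob_grip (a point): Centre of the black vent knob, a disc of diameter 30 mm, 16 mm thick, axis along the filter's x, on a 12 mm steel stem; 90 mm above the worktop; 32 mm in front of the valve block when home (a bush 6 mm thick, diameter 22 mm, stands on the block around the stem). Moves with the knob; axes as the filter's.
- mug: Bystander: white ceramic mug, 92 mm high, rim diameter 78 mm, handle to its +y. Origin: centre of its underside.
- coffee_jar: Bystander: amber glass jar with black cap, diameter 72 mm, 110 mm high. Origin: centre of its underside.
- seal_ring: Bystander: black rubber ring lying flat, outer diameter 60 mm, 7 mm thick. Origin: centre of its underside.
- egg_cup: Bystander: white china egg cup with a brown egg in it (one piece), 73 mm high, 44 mm wide. Origin: centre of its underside.
- bowl: Bystander: blue bowl, rim diameter 140 mm, 60 mm high. Origin: centre of its underside.
- sauce_can: Bystander: food can, diameter 74 mm, 108 mm high. Origin: centre of its underside.
Not all that is in view belongs to the job. What is shaped like the cap but yellow is not meant.

How it is judged:
By the outcome, as a careful person would: the job done as asked, in the order asked, and still so for the second after the job is handed in, while the arm keeps its last pose, push and grip.
It also fails if it takes over 50 s, if anything falls off the work surface, if the arm or the gripper's body presses on something with over 40 N, if the wrist force passes 120 N, or if a joint passes its speed limit or range.

## Robot

A 6-joint arm with a two-finger parallel gripper is mounted at the origin on the work surface. World frame = base frame: x ahead of the robot, y to its left, z up, the work surface at z = 0. Lengths are in m, angles in rad, forces in N, time in s.
With the tool pointing down it reaches from about 0.35 to 0.85 m from the base axis. Payload 8.1 kg.
Tool frame: the origin (TCP) lies on the mounting face of the last link; the fingertips stand 186 mm ahead of it and the grasp point (between the pads) lies 167 mm ahead of it (robot.finger_overhang is the distance from the TCP to the fingertips, in m); z points along the fingers, y is the line along which they close (so a half turn about z gives the same grasp; the last joint's range is limited). The gripper opens to 93 mm and grips with 3 to 60 N. Pads are 15 mm wide; open, the fingers measure 128 mm over their backs; the gripper's body (75 mm by 188 mm) begins 65 mm behind the grasp point.
Start: joints at [1.03, 0.13, 1.488, -0, 1.523, -0.085], TCP at [0.264, 0.539, 0.405] pointing down, gripper open.
Joint ranges: [-2.96, 2.96], [-0.89, 2.26], [0.02, 2.5], [-1.34, 4.48], [0, 2.73], [-2.66, 2.66]. Speed limits (rad/s): [2.39, 2.39, 2.79, 3.14, 3.14, 3.14].

## Interface

Orientations are given as a rotation vector (axis times angle).
In Python, from plant import readout, read_camera, get_calibration, job, robot gives the robot as it stands.
- The arm moves only by the shell command python3 -m handwheel 'ROWS' [FORCE]. ROWS is JSON, a list of rows, each a list of 5 numbers: the shift along the world's x, y, z in cm, then the turn about the world's z in rad, then the closure, from 0 (fully open) to 1 (shut). In form: [[tx, ty, tz, spin, gripper], ...]. A call has 1 to 10 rows; each row shifts and turns the commanded pose from where the row before left it; what a row does not reach is not made up. A row lasts 1/8 s, in which the tool goes at most 62.5 mm and 10.7 degrees, less where a joint would pass 70% of its speed; a pose out of reach is approached as far as the arm can. A call is refused whole if a number of a shift passes 6.25 or a number of a turn 0.188, either way. A call with a gripper value outside its range is refused whole. The fingers move at their own pace and stop on an object; FORCE is the grip in N (left out, the last holds). Time passes only in rows, so rows that do not move let the fingers close. It gives the time, the measured TCP pose, the force, the opening and the grip force at its end, in the units of the state.
- readout.read_state(): the state, without advancing time (a new reading comes with each control period).
- read_camera(name): name is "scene" or "top" or "wrist"; returns the picture (384x512x3 uint8, red, green, blue); there is no depth.
- get_calibration(name): a dict with "fovy" (degrees; the focal length in pixels is half the picture's height over the tangent of half this angle, whatever the lens; pixels are square), "cx", "cy" (the principal point, pixels), "pose" (4x4, takes a point from camera to world coordinates). Camera axes: x right, y down, z forward; pixel columns grow to the right and rows downward; lengths in m; the calibration is good to about 2 mm. The wrist camera is an equidistant fisheye: a pixel r from the principal point sees the ray r / f radians off the axis. A picture is of the moment at which its call begins: read the wrist's pose just before it. get_calibration takes no time and is no camera call; for the wrist camera it gives the pose at the moment of the call.
- job.close_job(): hands the job in; it is judged then, once.
The state is a dict: "t": time; "q": joint angles; "dq": joint speeds; "joint_torque": joint torques, N m; "tool_pos": TCP position; "orientation": TCP orientation; "force": force on the tool from outside, world axes, zero at the start; "wrist_torque": the same for the moment, N m; "opening": finger opening in m; "gripper_force": force on a finger pad.
Only numpy, scipy, OpenCV 4.12 (cv2) and the standard library are available. Lean on these libraries where they do the work, as an engineer would, in place of code of your own. Each camera call takes 0.05 s, during which the arm holds its last target. There are 200 camera calls.

## Working session

There is one attempt and no reset: what is moved stays moved. The work goes in short steps, Python scripts to look and compute and a shell command to move; the robot and the scene stay as the last step left them, time stands still between calls to the robot, and variables do not carry over. Pictures are saved under pics/ and viewed, at most 10 in all, crops included, and the job is handed in when it is done.

```bash
ls; mkdir -p pics; python3 - <<'E'
from plant import readout, read_camera, get_calibration
import cv2,numpy as np
for n in("scene","top"):
    im=read_camera(n); cv2.imwrite(f"pics/{n}0.png",im[:,:,::-1]); c=get_calibration(n); print(n,c["fovy"],c["cx"],c["cy"],np.round(c["pose"],3).tolist())
s=readout.read_state();print(s["t"],s["tool_pos"],s["orientation"])
E
```

```text
pics
scene 44.96770554408717 255.95266418505167 192.2290207170989 [[-0.859, 0.392, -0.329, 0.988], [0.512, 0.678, -0.527, 0.69], [0.016, -0.621, -0.783, 1.108], [0.0, 0.0, 0.0, 1.0]]
top 42.84491448633929 252.5726006673287 189.03573053195186 [[0.024, -0.986, 0.166, 0.348], [-1.0, -0.023, 0.012, 0.003], [-0.009, -0.166, -0.986, 1.565], [0.0, 0.0, 0.0, 1.0]]
0.1 [0.2639811  0.53859118 0.40380728] [-7.09650514e-01 -3.05986267e+00  2.45580708e-03]
```

View pics/scene0.png

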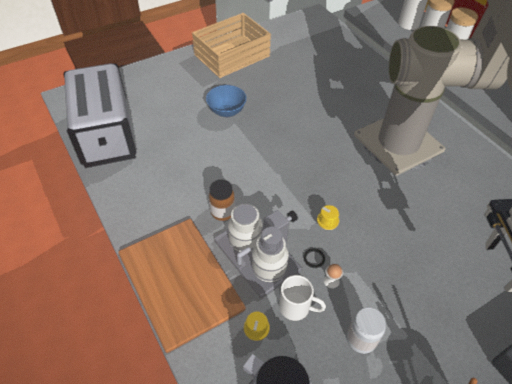

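View pics/top0.png

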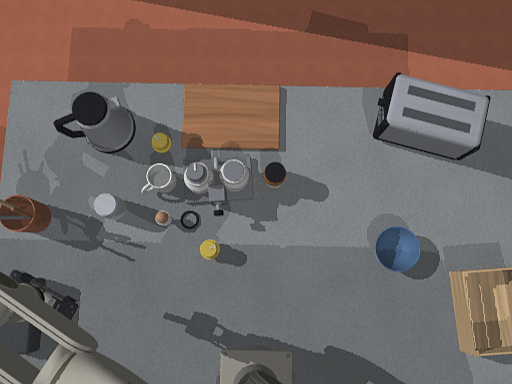

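The filter stands mid-table. In the top view the grey cap is at about (197,176), the flat-disc canister at (233,173) and the knob at (219,212). Three candidates have the cap's shape: yellow at (161,142), yellow at (210,249), and grey on the left (+y) canister. Only the grey one fits the description. I'll confirm it in one enlarged crop.

```bash
cat > h.py <<'E'
import numpy as np
from plant import get_calibration
def ray(n,u,v):
    c=get_calibration(n);f=192/np.tan(np.radians(c["fovy"])/2);P=np.array(c["pose"])
    return P[:3,3],P[:3,:3]@np.array([(u-c["cx"])/f,(v-c["cy"])/f,1])
def onz(n,u,v,z):
    o,d=ray(n,u,v);return o+d*(z-o[2])/d[2]
def tri(u1,v1,u2,v2):
    a,d=ray("top",u1,v1);b,e=ray("scene",u2,v2)
    s=np.linalg.lstsq(np.c_[d,-e],b-a,rcond=None)[0];p,q=a+s[0]*d,b+s[1]*e
    return (p+q)/2,np.linalg.norm(p-q)
E
python3 - <<'E'
import cv2,numpy as np
t=cv2.imread("pics/top0.png");s=cv2.imread("pics/scene0.png")
a=cv2.resize(t[140:230,140:290],None,fx=5,fy=5,interpolation=cv2.INTER_CUBIC)[:, :400]
a=cv2.resize(t[145:225,175:255],(400,400),interpolation=cv2.INTER_CUBIC)
b=cv2.resize(s[195:295,215:315],(400,400),interpolation=cv2.INTER_CUBIC)
cv2.imwrite("pics/crop1.png",np.hstack([a,b]))
E
```

```text
(no output)
```

View pics/crop1.png

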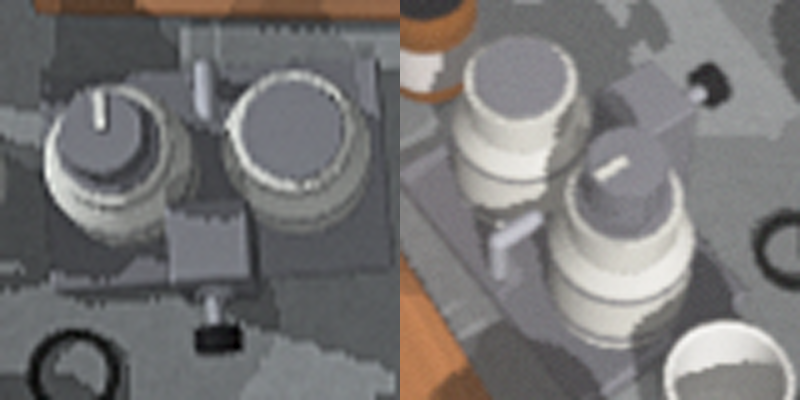

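The crop confirms it: the grey ribbed cap with the white pointer is on the left canister (top view about (194.8,171.6)), the flat disc is at (233.8,171.4), and the black knob is in front at (218.7,212.6).

```bash
python3 - <<'E'
from h import *
np.set_printoptions(precision=4,suppress=True)
print("cap",onz("top",194.8,171.6,.172),onz("scene",272,235.8,.172),tri(194.8,171.6,272,235.8))
print("disc",onz("top",233.8,171.4,.136),onz("scene",245,214.5,.136),tri(233.8,171.4,245,214.5))
print("knob",onz("top",218.7,212.6,.10),tri(218.7,212.6,292.5,216.2), onz("scene",292.5,216.2,.09))
a=onz("top",194.8,171.6,.172)[:2];b=onz("top",233.8,171.4,.136)[:2];d=a-b
yaw=np.arctan2(d[1],d[0])-np.pi/2;R=np.array([[np.cos(yaw),-np.sin(yaw)],[np.sin(yaw),np.cos(yaw)]])
print("dist",np.hypot(*d),"yaw deg",np.degrees(yaw),"knob pred",(a+b)/2+R@[-.117,0])
for n,u,v,z in[("mug",159,177,.092),("egg",163,216,.07),("ring",190,219,.007),("yel",210,249,.04),("jar",275,172,.11)]:print(n,onz("top",u,v,z))
# pointer
p=onz("top",175+98/5,145+92/5,.174);q=onz("top",175+102/5,145+129/5,.174);print("pointer",np.degrees(np.arctan2(*(p-q)[[1,0]])))
from scipy.spatial.transform import Rotation as Ro
from plant import readout
s=readout.read_state();print(Ro.from_rotvec(s["orientation"]).as_matrix(),s["q"])
E
```

```text
cap [0.6293 0.19   0.172 ] [0.6294 0.1933 0.172 ] (array([0.6291, 0.191 , 0.1692]), np.float64(0.0021434314083426))
disc [0.6398 0.0785 0.136 ] [0.6412 0.0839 0.136 ] (array([0.64  , 0.0795, 0.1303]), np.float64(0.0024279126194442237))
knob [0.5196 0.122  0.1   ] (array([0.5191, 0.124 , 0.0916]), np.float64(0.0038672841055265353)) [0.5169 0.1244 0.09  ]
dist 0.1119777707440651 yaw deg 5.38482898475183 knob pred [0.5181 0.1232]
mug [0.6261 0.31   0.092 ]
egg [0.5086 0.2954 0.07  ]
ring [0.5077 0.2207 0.007 ]
yel [0.4125 0.1498 0.04  ]
jar [ 0.6461 -0.0451  0.11  ]
pointer 8.54408229771554
[[-0.8979  0.4402 -0.0009]
 [ 0.4402  0.8979 -0.0014]
 [ 0.0001 -0.0016 -1.    ]] [ 1.0296  0.1311  1.4891  0.      1.523  -0.0854]
```

Both views agree: the canister spacing comes out at 112 mm (110 given), yaw is about 5.4° and the knob lands within 2 mm of its prediction. Now moving above the knob with the fingers closing along the filter's y.

```bash
python3 -m handwheel '[[2.5,-4.1,0,0.055,0],[2.5,-4.1,0,0.055,0],[2.5,-4.1,0,0.055,0],[2.5,-4.1,0,0.055,0],[2.5,-4.1,0,0.055,0],[2.5,-4.1,0,0.055,0],[2.5,-4.1,0,0.055,0],[2.5,-4.1,0,0.055,0],[2.5,-4.1,0,0.055,0],[2.5,-4.1,0,0.055,0]]' 40; python3 -m handwheel '[[0,0,-4,0,0],[0,0,0,0,0],[0,0,0,0,0]]'; python3 - <<'E'
from plant import readout, read_camera, get_calibration
import cv2,numpy as np
im=read_camera("wrist"); cv2.imwrite("pics/w1.png",cv2.resize(im[:,:,::-1],(800,600)));c=get_calibration("wrist");print(c["fovy"],c["cx"],c["cy"],np.round(c["pose"],3))
E
```

```text
t: 1.35
tool_pos: [0.5146, 0.1273, 0.4044]
orientation: [0.151, -3.138, -0.0]
force: [0.6, 0.7, 0.1]
opening: 0.093
gripper_force: 0.0
t: 1.72
tool_pos: [0.514, 0.1292, 0.3654]
orientation: [0.149, -3.138, -0.0]
force: [0.1, -0.4, 0.4]
opening: 0.0927
gripper_force: 0.0
65.70646984690485 253.8032855591867 190.31235506719887 [[-0.095  0.956  0.279  0.437]
 [ 0.995  0.091  0.027  0.123]
 [ 0.001  0.28  -0.96   0.346]
 [ 0.     0.     0.     1.   ]]
```

View pics/w1.png

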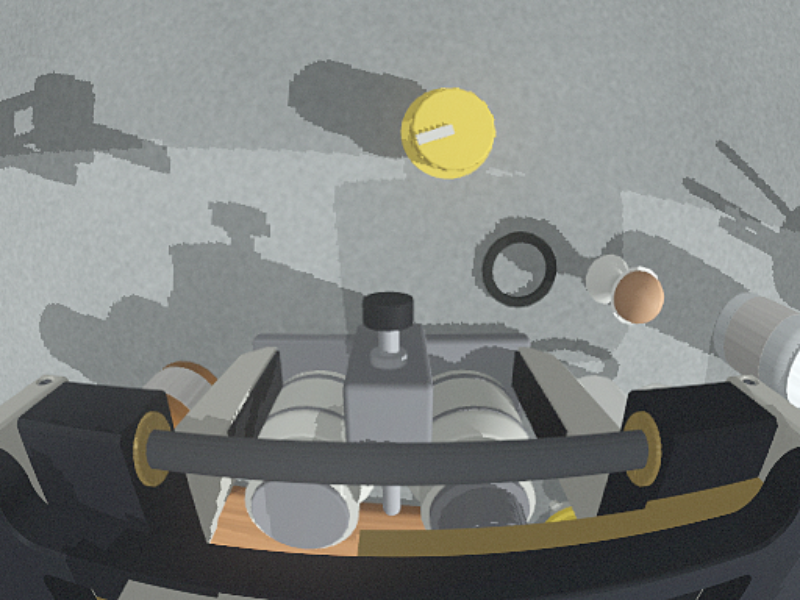

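The wrist view shows the knob at about (388,311) in the 800-px picture, just left of the finger midline (about 397). The cap is dark grey on the right-hand canister in this view.

```bash
python3 - <<'E'
import numpy as np
from plant import get_calibration,readout
c=get_calibration("wrist");f=192/np.tan(np.radians(c["fovy"])/2);P=np.array(c["pose"])
def w(u,v,z):
    a=np.array([u/1.5625-c["cx"],v/1.5625-c["cy"]]);r=np.hypot(*a);th=r/f
    d=P[:3,:3]@np.r_[a/r*np.sin(th),np.cos(th)];return P[:3,3]+d*(z-P[2,3])/d[2]
print(w(388,328,.104),w(388,311,.1),w(388,293,.09))
print(w(389,360,.09),w(388,440,.122), w(388,383,.122))
print(readout.read_state()["tool_pos"])
E
```

```text
[0.52501111 0.12647915 0.104     ] [0.51642854 0.12563894 0.1       ] [0.5088737  0.12478554 0.09      ]
[0.55054123 0.12913482 0.09      ] [0.58683323 0.13223866 0.122     ] [0.54992089 0.12899685 0.122     ]
[0.5141778  0.12933947 0.36613892]
```

```bash
python3 -m handwheel '[[0.4,-0.45,0,0,0],[0,0,-4,0,0],[0,0,-4,0,0],[0,0,-2.9,0,0],[0,0,0,0,0],[0,0,0,0,1],[0,0,0,0,1],[0,0,0,0,1],[0,0,0,0,1]]' 40;python3 -m handwheel '[[0,0,0,0,1],[0,0,0,0,1]]'
```

```text
t: 2.9
tool_pos: [0.5183, 0.1243, 0.2564]
orientation: [-0.148, 3.137, 0.0]
force: [-1.0, 0.2, -0.3]
opening: 0.0576
gripper_force: 0.0
t: 3.15
tool_pos: [0.5181, 0.1243, 0.2557]
orientation: [0.148, -3.138, 0.0]
force: [-0.6, -1.4, -0.3]
opening: 0.0374
gripper_force: 0.0
```

```bash
python3 -m handwheel '[[0,0,0,0,1],[0,0,0,0,1],[0,0,0,0,1]]';python3 -m handwheel '[[-0.5,-0.05,0,0,1],[-0.5,-0.05,0,0,1],[-0.5,-0.05,0,0,1]]';python3 -m handwheel '[[-0.5,-0.05,0,0,1],[-0.5,-0.05,0,0,1],[-0.5,-0.05,0,0,1],[0,0,0,0,1]]'
```

```text
t: 3.52
tool_pos: [0.5181, 0.1243, 0.2557]
orientation: [0.148, -3.138, -0.0]
force: [0.1, 0.2, -0.6]
opening: 0.0289
gripper_force: 40.0
t: 3.9
tool_pos: [0.503, 0.1228, 0.2557]
orientation: [-0.148, 3.137, 0.0]
force: [2.3, 1.5, -1.4]
opening: 0.0288
gripper_force: 40.0
t: 4.4
tool_pos: [0.4879, 0.1213, 0.2557]
orientation: [-0.148, 3.137, 0.0]
force: [2.3, 1.9, -3.3]
opening: 0.0291
gripper_force: 40.0
```

```bash
python3 -m handwheel '[[-0.3,-0.03,0,0,1],[0,0,0,0,1]]'; python3 - <<'E'
from plant import readout, read_camera
import cv2
im=read_camera("top");s=read_camera("scene");import numpy as np
a=cv2.resize(im[145:225,175:255],(400,400),interpolation=cv2.INTER_CUBIC);b=cv2.resize(s[180:280,240:340],(400,400),interpolation=cv2.INTER_CUBIC)
cv2.imwrite("pics/c2.png",np.hstack([a,b])[:,:,::-1])
E
```

```text
t: 4.65
tool_pos: [0.4867, 0.1211, 0.2558]
orientation: [-0.147, 3.131, 0.001]
force: [18.7, 5.1, -17.6]
opening: 0.029
gripper_force: 40.0
```

View pics/c2.png

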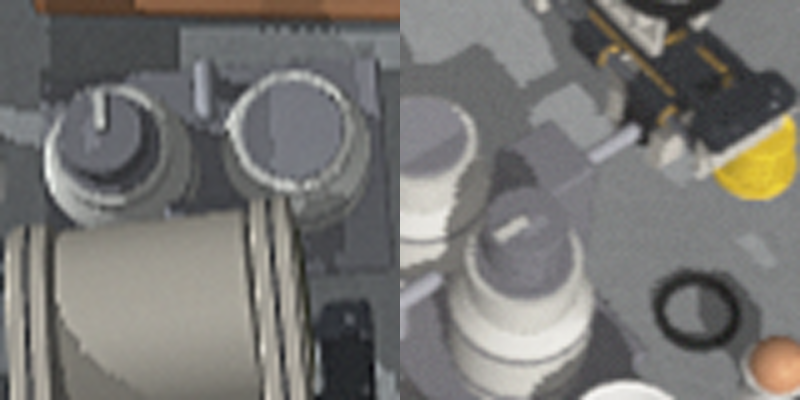

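The stem is visibly longer (right half, about (615,145)), and the pull ended on a hard stop with the force rising to 19 N. So the knob is fully out. Now pushing it home.

```bash
python3 -m handwheel '[[0.3,0.03,0,0,1],[0.5,0.05,0,0,1],[0.5,0.05,0,0,1],[0.5,0.05,0,0,1],[0.5,0.05,0,0,1],[0.5,0.05,0,0,1],[0.5,0.05,0,0,1],[0,0,0,0,1]]';python3 -m handwheel '[[0.3,0.03,0,0,1],[0,0,0,0,1]]'
```

```text
t: 5.75
tool_pos: [0.5182, 0.1243, 0.2557]
orientation: [0.148, -3.137, -0.0]
force: [-2.4, 2.1, 0.6]
opening: 0.0292
gripper_force: 40.0
t: 6.0
tool_pos: [0.5194, 0.1245, 0.2555]
orientation: [0.148, -3.131, 0.001]
force: [-18.4, -0.8, 13.2]
opening: 0.0294
gripper_force: 40.0
```

```bash
python3 -m handwheel '[[-0.3,-0.03,0,0,1],[0,0,0,0,0],[0,0,0,0,0],[0,0,0,0,0],[0,0,0,0,0],[0,0,3,0,0],[0,0,5,0,0],[0,0,5,0,0],[0,0,0,0,0]]';python3 -m handwheel '[[3.7,2.24,0,-0.15,0],[3.7,2.24,0,-0.15,0],[3.7,2.24,0,-0.15,0],[0,0,0,-0.15,0],[0,0,0,0,0]]'; python3 - <<'E'
from plant import read_camera
import cv2,numpy as np
s=read_camera("scene");w=read_camera("wrist")
a=cv2.resize(s[180:280,240:340],(400,400),interpolation=cv2.INTER_CUBIC)
b=cv2.resize(w[150:350,156:356],(400,400))
cv2.imwrite("pics/c3.png",np.hstack([a,b])[:,:,::-1])
E
```

```text
t: 7.12
tool_pos: [0.5195, 0.1245, 0.3913]
orientation: [-0.148, 3.129, 0.001]
force: [0.9, -0.4, -0.2]
opening: 0.0929
gripper_force: 0.0
t: 7.75
tool_pos: [0.6291, 0.1916, 0.3836]
orientation: [-0.784, -3.04, 0.002]
force: [-1.1, -0.8, 0.2]
opening: 0.0931
gripper_force: 0.0
```

View pics/c3.png

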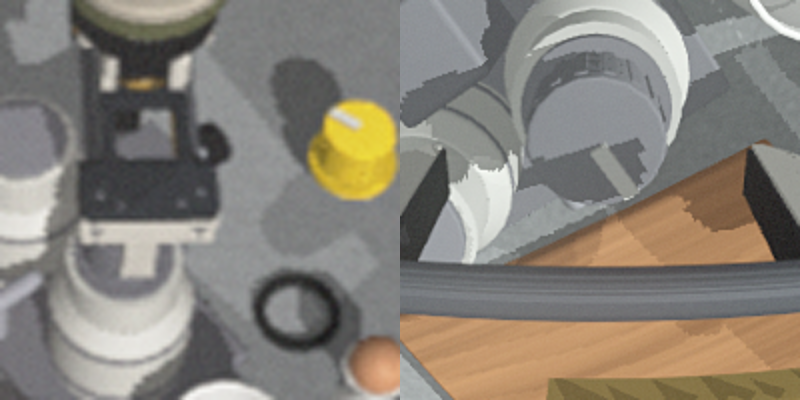

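The wrist view shows the cap centred between the fingers, with its top face at about (597,140) in the picture and the pointer at its lower right. I'll check the cap centre by casting a ray and check the knob from the top camera.

```bash
cat >> h.py <<'E'
def wr(u,v,z):
    c=get_calibration("wrist");f=192/np.tan(np.radians(c["fovy"])/2);P=np.array(c["pose"])
    a=np.array([u-c["cx"],v-c["cy"]]);r=np.hypot(*a);th=r/f
    d=P[:3,:3]@np.r_[a/r*np.sin(th),np.cos(th)];return P[:3,3]+d*(z-P[2,3])/d[2]
E
python3 - <<'E'
from h import *
from plant import read_camera
import cv2
print([wr(156+(x-400)/2,150+y/2,.172).round(4) for x,y in((526,140),(668,140),(597,72),(597,207),(597,140))])
p,q=wr(156+100,150+147/2,.174),wr(156+114,150+195/2,.174);print("pointer",np.degrees(np.arctan2(*(q-p)[[1,0]])))
for n in("top","scene","wrist"):
    im=read_camera(n); 
    m=(im.max(2)<45).astype(np.uint8)
    k,l,st,ce=cv2.connectedComponentsWithStats(m)
    print(n,[(ce[i].round(1).tolist(),st[i][4]) for i in range(1,k) if 15<st[i][4]<900 ][:14])
    cv2.imwrite(f"pics/{n}3.png",im[:,:,::-1])
E
```

```text
[array([0.6166, 0.1704, 0.172 ]), array([0.6406, 0.2142, 0.172 ]), array([0.6069, 0.2042, 0.172 ]), array([0.6518, 0.1796, 0.172 ]), array([0.6285, 0.1924, 0.172 ])]
pointer -0.4674278735230337
top [([384.5, 108.6], np.int32(460)), ([201.8, 127.5], np.int32(17)), ([123.9, 143.4], np.int32(74)), ([468.6, 152.5], np.int32(88)), ([163.2, 159.4], np.int32(29)), ([215.0, 170.0], np.int32(209)), ([274.8, 172.1], np.int32(313)), ([220.0, 212.0], np.int32(25)), ([36.4, 315.0], np.int32(795))]
scene [([72.6, 137.9], np.int32(32)), ([321.1, 258.3], np.int32(36))]
wrist [([452.2, 164.2], np.int32(780)), ([344.0, 260.8], np.int32(553)), ([464.0, 246.0], np.int32(20)), ([439.2, 247.6], np.int32(20)), ([437.2, 274.1], np.int32(18)), ([483.4, 297.6], np.int32(95)), ([498.4, 313.9], np.int32(429)), ([452.2, 304.2], np.int32(60)), ([118.4, 308.3], np.int32(18)), ([29.5, 317.2], np.int32(20)), ([104.0, 330.3], np.int32(337)), ([470.5, 335.3], np.int32(359)), ([45.5, 328.0], np.int32(21)), ([41.1, 333.1], np.int32(16))]
```

The cap centre (0.629, 0.192) is confirmed. The knob is back at (220,212) in the top view, as at the start, so it is home. Descending and gripping.

```bash
python3 -m handwheel '[[0,0.05,-3,0,0],[0,0,-2.8,0,0],[0,0,0,0,0],[0,0,0,0,1],[0,0,0,0,1],[0,0,0,0,1],[0,0,0,0,1],[0,0,0,0,1],[0,0,0,0,1]]' 30; python3 -c "
from plant import readout;s=readout.read_state();print(s['wrist_torque'])"; python3 -m handwheel '[[0,0,0,0.1,1],[0,0,0,0.1,1],[0,0,0,0,1]]';python3 -c "
from plant import readout;s=readout.read_state();print(s['wrist_torque'])"
```

```text
t: 9.12
tool_pos: [0.6291, 0.192, 0.328]
orientation: [0.786, 3.041, 0.0]
force: [0.0, -1.1, 1.3]
opening: 0.0495
gripper_force: 30.0
[-0.1663243   0.10659261 -0.02071977]
t: 9.5
tool_pos: [0.6292, 0.192, 0.328]
orientation: [0.479, 3.104, 0.0]
force: [0.6, -0.0, 2.2]
opening: 0.0497
gripper_force: 30.0
[-0.12355971  0.07842998  0.08346082]
```

11.5° counterclockwise took only 0.08 N·m, well under slip torque and past the 5° dead stop, so this looks like a right-hand thread. Continuing a little and confirming with the pointer.

```bash
python3 -m handwheel '[[0,0,0,0.15,1],[0,0,0,0.15,1],[0,0,0,0,1]]'; python3 - <<'E'
from h import *
from plant import readout,read_camera
import cv2
print(readout.read_state()["wrist_torque"])
w=read_camera("wrist");t=read_camera("top")
a=cv2.resize(t[145:225,175:255],(400,400),interpolation=cv2.INTER_CUBIC);b=cv2.resize(w[150:350,156:356],(400,400))
cv2.imwrite("pics/c4.png",np.hstack([a,b])[:,:,::-1])
E
```

```text
t: 9.88
tool_pos: [0.6292, 0.192, 0.328]
orientation: [0.014, 3.141, 0.0]
force: [-0.4, 0.5, 2.9]
opening: 0.0498
gripper_force: 30.0
[-0.00716705 -0.03843979  0.02093585]
```

View pics/c4.png

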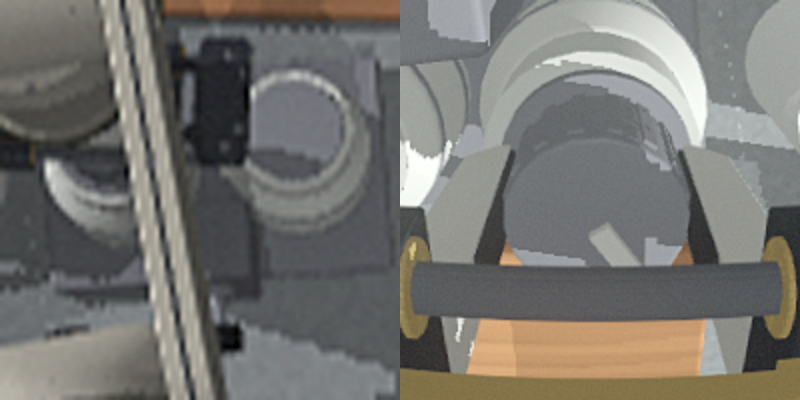

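The wrist crop shows the pointer running from about (597,230) to (632,265), still at nearly the same angle to the fingers, so the cap turns with them. The knob is still home. Continuing to about 72° in total.

```bash
python3 - <<'E'
from h import *
p,q=wr(156+98.5,150+115,.174),wr(156+116,150+132.5,.174);print("pointer",np.degrees(np.arctan2(*(q-p)[[1,0]])))
E
python3 -m handwheel '[[0,0,0,0.15,1],[0,0,0,0.15,1],[0,0,0,0.15,1],[0,0,0,0.15,1],[0,0,0,0.15,1],[0,0,0,0,1]]';python3 -c "
from plant import readout;s=readout.read_state();print(s['wrist_torque'],s['q'][5])";python3 -m handwheel '[[0,0,0.25,0,1],[0,0,0.25,0,1],[0,0,0,0,1]]'
```

```text
pointer 39.5800467064284
t: 10.72
tool_pos: [0.6292, 0.192, 0.328]
orientation: [-1.137, 2.928, -0.0]
force: [-0.4, -0.8, 3.2]
opening: 0.0496
gripper_force: 30.0
[0.07518647 0.00524888 0.1053816 ] -2.0930502345856534
t: 11.1
tool_pos: [0.6291, 0.192, 0.3328]
orientation: [1.14, -2.927, -0.0]
force: [-0.0, 0.5, -1.1]
opening: 0.0495
gripper_force: 30.0
```

```bash
python3 -m handwheel '[[0,0,0.3,0,1],[0,0,0.3,0,1],[0,0,0,0,1]]'
```

```text
t: 11.48
tool_pos: [0.6292, 0.192, 0.3393]
orientation: [-1.142, 2.926, -0.0]
force: [-0.4, -0.5, -1.3]
opening: 0.0495
gripper_force: 30.0
```

The cap is free; only its weight shows. Lifting to 10 cm above the rim.

```bash
python3 -m handwheel '[[0,0,1,0,1],[0,0,2,0,1],[0,0,2,0,1],[0,0,2,0,1],[0,0,1.9,0,1],[0,0,0,0,1],[0,0,0,0,1],[0,0,0,0,1]]' 35; python3 - <<'E'
from plant import read_camera
import cv2,numpy as np
s=read_camera("scene");t=read_camera("top")
a=cv2.resize(s[140:340,190:390],(400,400));b=cv2.resize(t[130:260,130:260],(400,400))
cv2.imwrite("pics/c5.png",np.hstack([a,b])[:,:,::-1])
E
```

```text
t: 12.48
tool_pos: [0.6289, 0.1919, 0.4262]
orientation: [1.141, -2.924, -0.001]
force: [-0.4, 0.1, -1.1]
opening: 0.0495
gripper_force: 35.0
```

View pics/c5.png

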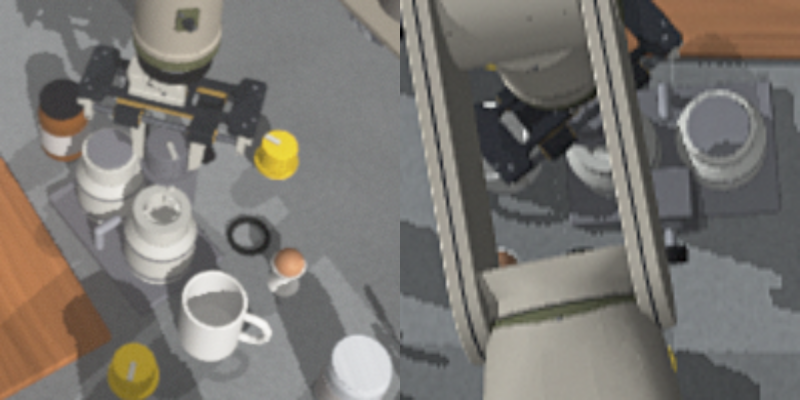

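The canister is open (about (162,208) in the left half), the cap is held above it at about (168,155), the knob is home at (677,253) in the right half, and nothing else has moved. Handing in.

```bash
python3 -c "
from plant import job;print(job.close_job())"
```

```text
the job is handed in; nothing more can be done
None
```

I pulled the vent knob fully out and pushed it home. The cap then came off counterclockwise (right-hand thread) at about 72°, so I never tried the other way. The gripper now holds it about 10 cm above the canister, and the job is handed in.

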